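# Find and shim the rocking corner of an examination plate

### The job

The examination plate on its levelling base rocks: press down on its corners one after another with closed fingertips to find the one that dips. Then push that corner's hinged shim tab down flat, leaving the other three tabs up, and press the same corner firmly once more to prove that it no longer dips. Grasp and lift nothing, leave the plate in its place and everything around it alone, and finish clear of it all.

Things in the scene. Friction and masses are not known exactly. Their poses are not given: they have to be found in the camera images.
- plate: loose metal plate, 160 (x) by 220 (y) by 6 mm, 1.6 kg, lying level on four feet; on its middle is glued a white foam block 75 (x) by 105 (y) by 22 mm. Origin: centre of its underside, 30 mm above the table; top face at 36 mm. The feet look alike, but one (at any corner) has a perished pad and gives; the other corners give under 1 mm. A dark flush screw head near each corner lies above its foot
- base: fixed grey base frame, 190 (x) by 370 (y) by 8 mm, flat on the table under the plate, same centre and same yaw as the plate; origin on the table at its centre, x away from the robot at yaw 0, y to the left. It carries the four hinged shims
- corner_1 (a point): screw head on the plate's top face at its near left corner (base yaw 0), at (-62, +86) mm in the plate frame: the place to press this corner. If it is the rocking one, more than about 3 N here makes it dip 5 to 6 mm; let go, it comes back up
- corner_2 (a point): screw head on the plate's top face at its near right corner (base yaw 0), at (-62, -86) mm in the plate frame: the place to press this corner. If it is the rocking one, more than about 3 N here makes it dip 5 to 6 mm; let go, it comes back up
- corner_3 (a point): screw head on the plate's top face at its far right corner (base yaw 0), at (+62, -86) mm in the plate frame: the place to press this corner. If it is the rocking one, more than about 3 N here makes it dip 5 to 6 mm; let go, it comes back up
- corner_4 (a point): screw head on the plate's top face at its far left corner (base yaw 0), at (+62, +86) mm in the plate frame: the place to press this corner. If it is the rocking one, more than about 3 N here makes it dip 5 to 6 mm; let go, it comes back up
- tab_1 (a point): point on the top face of the near left shim's tab, 46 mm along it from its hinge and 16 mm short of its outer end; moves with the tab. About 7 N straight down, 36 mm out from the hinge, turns the tab, and it stays where it is left. Flat, its hidden nose stands 1 to 2 mm under the plate, and the corner can dip no farther. This shim belongs to corner_1
- shim_1 (a joint): hinge of the near left shim, in rad: 0 = tab raised 43 degrees, 0.75 = tab flat (level, hard stop). A steel tab 24 mm wide, 62 mm long, 4 mm thick, pointing outward (+y of the base) from a hinge along the base's x at (-55, +110) mm of the base, 15.6 mm above the table, just under the plate's edge. Flat, its top face is 17.6 mm above the table
- tab_2 (a point): point on the top face of the near right shim's tab, 46 mm along it from its hinge and 16 mm short of its outer end; moves with the tab. About 7 N straight down, 36 mm out from the hinge, turns the tab, and it stays where it is left. Flat, its hidden nose stands 1 to 2 mm under the plate, and the corner can dip no farther. This shim belongs to corner_2
- shim_2 (a joint): hinge of the near right shim, in rad: 0 = tab raised 43 degrees, 0.75 = tab flat (level, hard stop). A steel tab 24 mm wide, 62 mm long, 4 mm thick, pointing outward (-y of the base) from a hinge along the base's x at (-55, -110) mm of the base, 15.6 mm above the table, just under the plate's edge. Flat, its top face is 17.6 mm above the table
- tab_3 (a point): point on the top face of the far right shim's tab, 46 mm along it from its hinge and 16 mm short of its outer end; moves with the tab. About 7 N straight down, 36 mm out from the hinge, turns the tab, and it stays where it is left. Flat, its hidden nose stands 1 to 2 mm under the plate, and the corner can dip no farther. This shim belongs to corner_3
- shim_3 (a joint): hinge of the far right shim, in rad: 0 = tab raised 43 degrees, 0.75 = tab flat (level, hard stop). A steel tab 24 mm wide, 62 mm long, 4 mm thick, pointing outward (-y of the base) from a hinge along the base's x at (+55, -110) mm of the base, 15.6 mm above the table, just under the plate's edge. Flat, its top face is 17.6 mm above the table
- tab_4 (a point): point on the top face of the far left shim's tab, 46 mm along it from its hinge and 16 mm short of its outer end; moves with the tab. About 7 N straight down, 36 mm out from the hinge, turns the tab, and it stays where it is left. Flat, its hidden nose stands 1 to 2 mm under the plate, and the corner can dip no farther. This shim belongs to corner_4
- shim_4 (a joint): hinge of the far left shim, in rad: 0 = tab raised 43 degrees, 0.75 = tab flat (level, hard stop). A steel tab 24 mm wide, 62 mm long, 4 mm thick, pointing outward (+y of the base) from a hinge along the base's x at (+55, +110) mm of the base, 15.6 mm above the table, just under the plate's edge. Flat, its top face is 17.6 mm above the table
- sherd: terracotta sherd about 45 by 30 by 7 mm lying on the foam block; origin under it. Leave alone
- vial: small glass vial, 22 mm across, 42 mm tall, standing on the base between the two left tabs, about 152 mm from the centre line. Leave alone
- weight: brass weight, 22 mm across, 22 mm tall, standing on the base between the two right tabs, about 152 mm from the centre line. Leave alone
- jar: glass jar, 60 mm across, 85 mm tall, far left of the stage. Leave alone
- dish: glass dish, 90 mm across, 18 mm tall, beyond the stage. Leave alone
- brush: brush 170 mm long lying left of the stage. Leave alone
- probe: hand probe 160 mm long lying right of the stage. Leave alone
- slides: black open slide box 90 by 130 by 25 mm far right of the stage. Leave alone

How it is judged:
By the outcome, as a careful person would: the job done as asked, in the order asked, and still so for the second after the job is handed in, with the robot touching nothing.
It also fails if it takes over 58 s, if anything falls off the work surface, if the arm or the gripper's body presses on something with over 40 N, if the wrist force passes 120 N, or if a joint passes its speed limit or range.

### The arm

A 7-joint arm with a two-finger parallel gripper is mounted at the origin on the work surface. World frame = base frame: x ahead of the robot, y to its left, z up, the work surface at z = 0. Lengths are in m, angles in rad, forces in N, time in s.
With the tool pointing down it reaches from about 0.35 to 0.9 m from the base axis. Payload 8.1 kg.
Tool frame: the origin (TCP) lies at the very end of the fingers, on their centre line; the grasp point (between the pads) lies 19 mm behind it; z points along the fingers, y is the line along which they close (so a half turn about z gives the same grasp; the last joint's range is limited). The gripper opens to 92 mm and grips with 3 to 60 N. Pads are 19 mm wide; open, the fingers measure 130 mm over their backs; the gripper's body (75 mm by 190 mm) begins 47 mm behind the grasp point.
Start: joints at [-0.103, 0.434, 0.025, 1.573, -0.012, 1.134, -0.075], TCP at [0.625, -0, 0.227] pointing down, gripper open.
Joint ranges: [-2.62, 2.62], [-0.44, 2.09], [-1.27, 1.32], [0.08, 2.57], [-1.32, 4.46], [0.12, 2], [-2.74, 2.74]. Speed limits (rad/s): [2.22, 2.22, 3.01, 3.01, 3.14, 3.14, 3.14].

### API

Orientations are given as a 3x3 rotation matrix whose columns are the frame's x, y, z axes.
In Python, from rig import bot gives the robot as it stands.
- The arm moves only by the tool drive_tool, never from a script. Its argument "increments" is a list of rows, each an object with "delta_pos": the shift along the world's x, y, z in cm, a list of three; "turn": the turn about the world's z in rad. A call has 1 to 5 rows; each row shifts and turns the commanded pose from where the row before left it; what a row does not reach is not made up. A row lasts 1/12 s, in which the tool goes at most 41.7 mm and 7.16 degrees, less where a joint would pass 70% of its speed; a pose out of reach is approached as far as the arm can. A call is refused whole if a number of a shift passes 4.17 or a number of a turn 0.125, either way. A call with a gripper value outside its range is refused whole. "grip" is the opening in per cent of the stroke, from 0 (shut) to 100 (fully open), set as the call begins (left out, the last holds). The fingers move at their own pace and stop on an object; the grip force is fixed at half the most. Time passes only in rows, so rows that do not move let the fingers close. It gives the time, the measured TCP pose, the force, the opening and the grip force at its end, in the units of the state.
- bot.get_state(): the state, without advancing time (a new reading comes with each control period).
- bot.get_image(name): name is "scene" or "side" or "wrist"; returns a dict with "color" (480x640x3 uint8, red, green, blue), "fx", "fy", "cx", "cy" (pixels), "world_to_cam" (4x4, takes a point from world to camera coordinates). Camera axes: x right, y up, looking along -z (the intrinsics and any distortion apply to the point x, -y, -z); pixel columns grow to the right and rows downward; lengths in m; the calibration is good to about 2 mm. A picture is of the moment at which its call begins. There is no depth.
- bot.job_done(): hands the job in; it is judged then, once.
The state is a dict: "clock": time; "joints": joint angles; "joint_vel": joint speeds; "tau": joint torques, N m; "eef_pos": TCP position; "orientation": TCP orientation; "ft_force": force on the tool from outside, world axes, zero at the start; "ft_torque": the same for the moment, N m; "opening": finger opening in m; "finger_force": force on a finger pad.
Only numpy, scipy, OpenCV 4.12 (cv2) and the standard library are available. Lean on these libraries where they do the work, as an engineer would, in place of code of your own. Each camera call takes 0.05 s, during which the arm holds its last target. There are 200 camera calls.

## Working session

There is one attempt and no reset: what is moved stays moved. The work goes in short steps, Python scripts to look and compute and a tool call to move; the robot and the scene stay as the last step left them, time stands still between calls to the robot, and variables do not carry over. Pictures are saved under pics/ and viewed, at most 10 in all, crops included, and the job is handed in when it is done.

Besides the shell and the picture viewer there is one more tool, called after "Request:" as name(argument=value, ...) on one line, values as JSON. drive_tool: Moves the arm, as the interface text tells. Its arguments: {"type":"object","properties":{"increments":{"type":"array"},"grip":{"type":"number"}},"required":["increments"]}

```bash
mkdir -p pics
cat > h.py <<'E'
import numpy as np, cv2
from rig import bot
def save(n,f):
    im=bot.get_image(n); cv2.imwrite(f,im["color"][:,:,::-1]); np.savez(f[:-4]+'.npz',**{k:np.array(v) for k,v in im.items()}); return im
def ray(im,u,v,z):
    W=np.array(im["world_to_cam"]); R=W[:3,:3]; o=-R.T@W[:3,3]
    d=R.T@np.array([(u-im["cx"])/im["fx"],-(v-im["cy"])/im["fy"],-1.0])
    return o+d*(z-o[2])/d[2]
def proj(im,p):
    W=np.array(im["world_to_cam"]); c=W[:3,:3]@np.array(p)+W[:3,3]
    return im["cx"]+im["fx"]*c[0]/-c[2], im["cy"]-im["fy"]*c[1]/-c[2]
E
python3 - <<'E'
from h import *
for n in ("scene","side","wrist"):
    im=save(n,f"pics/{n}0.png"); print(n,im["fx"],im.keys(),-np.array(im["world_to_cam"])[:3,:3].T@np.array(im["world_to_cam"])[:3,3])
s=bot.get_state(); print(s["clock"],s["eef_pos"],s["orientation"],s["ft_force"],s["opening"])
E
```

```text
scene 503.7538630253599 dict_keys(['color', 'fx', 'fy', 'cx', 'cy', 'world_to_cam']) [1.25381642 0.50812458 0.77435399]
side 441.1212643058675 dict_keys(['color', 'fx', 'fy', 'cx', 'cy', 'world_to_cam']) [ 0.20900397 -0.56031264  0.92023137]
wrist 360.2680622274145 dict_keys(['color', 'fx', 'fy', 'cx', 'cy', 'world_to_cam']) [0.62544994 0.08539871 0.38339853]
0.15 [ 6.24618399e-01 -6.17027298e-05  2.26129410e-01] [[ 4.08269236e-05  9.99999276e-01 -1.20303688e-03]
 [ 9.99999989e-01 -4.09957595e-05 -1.40317123e-04]
 [-1.40366341e-04 -1.20303113e-03 -9.99999267e-01]] [-0.75372018  0.19046371  0.11343228] 0.09155280893390595
```

View pics/scene0.png

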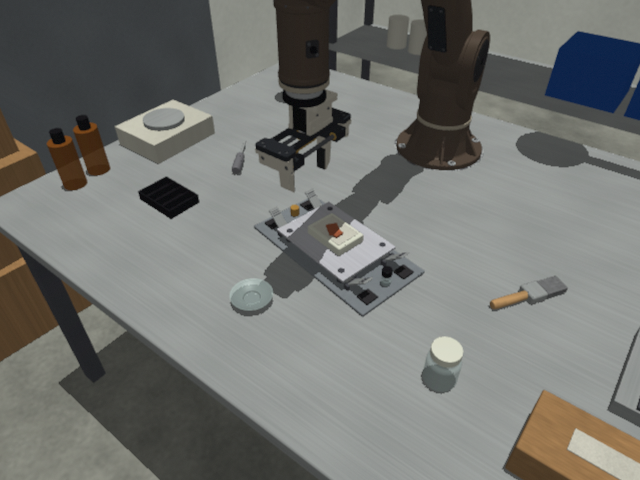

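View pics/wrist0.png

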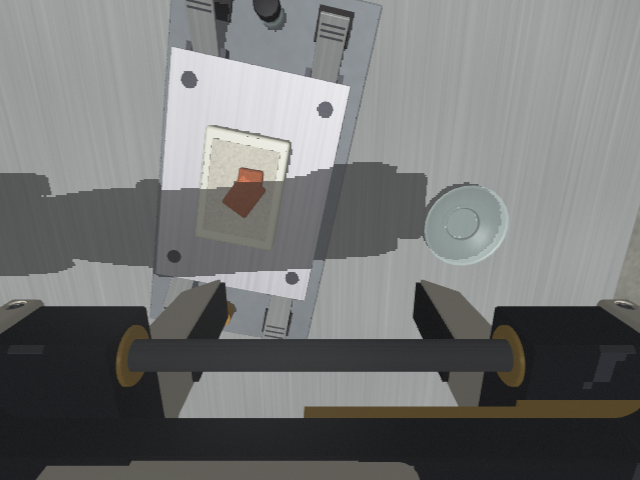

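The wrist view shows the screw heads: near left (189,79), far left (325,110), near right (174,257) and far right (292,278). The vial is at the top near (268,10), the four tabs are up, and the weight is partly hidden near (230,312).

```bash
python3 - <<'E'
from h import *
im=dict(np.load("pics/wrist0.npz")); g=cv2.cvtColor(im["color"],cv2.COLOR_RGB2GRAY)
pts=[]
for u,v in [(189,79),(174,257),(292,278),(325,110)]:
    w=g[v-11:v+12,u-11:u+12]; t,_=cv2.threshold(w,0,255,cv2.THRESH_OTSU)
    ys,xs=np.nonzero(w<t); c=(u-11+xs.mean(),v-11+ys.mean()); p=ray(im,*c,0.036); pts.append(p[:2]); print(c,len(xs),p.round(4))
pts=np.array(pts); M=np.array([[-62,86],[-62,-86],[62,-86],[62,86]])/1e3
c=pts.mean(0); q=pts-c; a=np.arctan2((M[:,0]*q[:,1]-M[:,1]*q[:,0]).sum(),(M*q).sum())
R=np.array([[np.cos(a),-np.sin(a)],[np.sin(a),np.cos(a)]]); print("c",c,"yaw",a,"res",(q-M@R.T)*1e3)
np.savez("pose.npz",c=c,R=R,a=a)
print("corners",(M@R.T+c).round(4))
# cross-check in the scene and side views
for n in("scene","side"):
    k=dict(np.load(f"pics/{n}0.npz")); P=[proj(k,[*p,0.036]) for p in M@R.T+c]
    print(n,np.round(P))
    o=k["color"][:,:,::-1].copy()
    for p in P: cv2.circle(o,tuple(int(round(x)) for x in p),2,(0,0,255),1)
    m=np.mean(P,0).astype(int); s=o[max(0,m[1]-75):m[1]+75,max(0,m[0]-100):m[0]+100]
    cv2.imwrite(f"pics/{n}c.png",cv2.resize(s,None,fx=3,fy=3))
E
python3 -c "
import cv2,numpy as np
a=cv2.imread('pics/scenec.png');b=cv2.imread('pics/sidec.png')
w=600;f=lambda i:cv2.resize(i,(400,300*1));cv2.imwrite('pics/both.png',np.hstack([f(a),f(b)]))"
```

```text
(np.float64(188.6118721461187), np.float64(79.14155251141553)) 219 [0.5079 0.1178 0.036 ]
(np.float64(173.6), np.float64(255.87142857142857)) 140 [ 0.4733 -0.0507  0.036 ]
(np.float64(291.11578947368423), np.float64(274.80526315789473)) 190 [ 0.5944 -0.0719  0.036 ]
(np.float64(324.73604060913704), np.float64(109.3248730964467)) 197 [0.629  0.0925 0.036 ]
c [0.55115333 0.02192139] yaw -0.20000784923417336 res [[ 0.45138741 -0.73433239]
 [-0.02088846 -0.62994145]
 [-0.46713621  2.76396798]
 [ 0.03663725 -1.39969414]]
corners [[ 0.5075  0.1185]
 [ 0.4733 -0.05  ]
 [ 0.5948 -0.0747]
 [ 0.629   0.0939]]
scene [[383. 244.]
 [330. 208.]
 [290. 230.]
 [342. 270.]]
side [[280. 232.]
 [301. 285.]
 [349. 270.]
 [324. 220.]]
```

View pics/both.png

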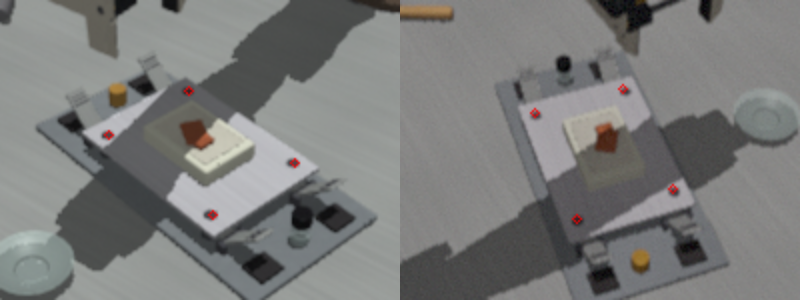

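The reprojected red rings sit on all four screws in the scene and side views, so the pose holds: centre (0.551, 0.022), yaw -0.2. I'll start with corner 3.

Request:
drive_tool(grip=0, increments=[{"delta_pos":[-0.6,-1.5,-2.6],"turn":-0.1},{"delta_pos":[-0.6,-1.5,-2.6],"turn":-0.1},{"delta_pos":[-0.6,-1.5,-2.6],"turn":0},{"delta_pos":[-0.6,-1.5,-2.6],"turn":0},{"delta_pos":[-0.6,-1.5,-2.6],"turn":0}])

```text
clock: 0.57
eef_pos: [0.5945, -0.0756, 0.0955]
orientation: [[0.198, 0.98, -0.0], [0.98, -0.198, -0.0], [-0.0, 0.0, -1.0]]
ft_force: [0.8, 1.1, -0.0]
opening: 0.063
finger_force: 0.0
```

Request:
drive_tool(increments=[{"delta_pos":[0,0,-1.5],"turn":0},{"delta_pos":[0,0,-1.5],"turn":0},{"delta_pos":[0,0,0],"turn":0},{"delta_pos":[0,0,0],"turn":0},{"delta_pos":[0,0,0],"turn":0}])

```text
clock: 0.98
eef_pos: [0.5956, -0.0748, 0.0675]
orientation: [[0.198, 0.98, 0.001], [0.98, -0.198, 0.0], [0.0, 0.001, -1.0]]
ft_force: [-0.2, -0.1, 0.1]
opening: 0.0295
finger_force: 0.0
```

Request:
drive_tool(increments=[{"delta_pos":[0,0,-0.5],"turn":0},{"delta_pos":[0,0,-0.5],"turn":0},{"delta_pos":[0,0,-0.5],"turn":0},{"delta_pos":[0,0,-0.5],"turn":0},{"delta_pos":[0,0,-0.5],"turn":0}])

```text
clock: 1.4
eef_pos: [0.595, -0.0749, 0.0413]
orientation: [[0.199, 0.98, -0.0], [0.98, -0.199, -0.0], [-0.0, -0.0, -1.0]]
ft_force: [-0.3, -0.9, -0.3]
opening: 0.0007
finger_force: 0.0
```

Request:
drive_tool(increments=[{"delta_pos":[0,0,-0.3],"turn":0},{"delta_pos":[0,0,-0.2],"turn":0},{"delta_pos":[0,0,-0.2],"turn":0},{"delta_pos":[0,0,0],"turn":0}])

```text
clock: 1.73
eef_pos: [0.5947, -0.075, 0.0362]
orientation: [[0.199, 0.98, -0.0], [0.98, -0.199, 0.0], [0.0, -0.0, -1.0]]
ft_force: [-7.5, 1.1, 18.7]
opening: 0.0001
finger_force: 9.5
```

Corner 3 is firm, giving 18.7 N with no dip. Next is corner 4.

Request:
drive_tool(increments=[{"delta_pos":[0,0,1.5],"turn":0},{"delta_pos":[0,0,1.5],"turn":0},{"delta_pos":[0.6,2.9,0],"turn":0},{"delta_pos":[0.7,3.5,0],"turn":0},{"delta_pos":[0.7,3.5,0],"turn":0}])

```text
clock: 2.15
eef_pos: [0.6155, 0.0241, 0.0653]
orientation: [[0.201, 0.98, 0.001], [0.98, -0.201, -0.0], [-0.0, 0.001, -1.0]]
ft_force: [1.1, 0.2, -0.1]
opening: 0.0004
finger_force: 0.0
```

Request:
drive_tool(increments=[{"delta_pos":[0.7,3.5,0],"turn":0},{"delta_pos":[0.7,3.5,0],"turn":0},{"delta_pos":[0,0,-1],"turn":0},{"delta_pos":[0,0,-1],"turn":0},{"delta_pos":[0,0,0],"turn":0}])

```text
clock: 2.57
eef_pos: [0.6275, 0.0933, 0.0425]
orientation: [[0.198, 0.98, -0.003], [0.98, -0.198, -0.001], [-0.002, -0.003, -1.0]]
ft_force: [-0.2, -0.5, 0.5]
opening: 0.0005
finger_force: 0.0
```

Request:
drive_tool(increments=[{"delta_pos":[0,0,-0.5],"turn":0},{"delta_pos":[0,0,-0.2],"turn":0},{"delta_pos":[0,0,-0.2],"turn":0},{"delta_pos":[0,0,0],"turn":0}])

```text
clock: 2.9
eef_pos: [0.629, 0.0923, 0.0364]
orientation: [[0.201, 0.98, 0.0], [0.98, -0.201, -0.001], [-0.001, 0.0, -1.0]]
ft_force: [-1.4, -2.0, 3.8]
opening: 0.0004
finger_force: 2.0
```

Request:
drive_tool(increments=[{"delta_pos":[0,0,-0.2],"turn":0},{"delta_pos":[0,0,0],"turn":0}])

```text
clock: 3.07
eef_pos: [0.6291, 0.0923, 0.0362]
orientation: [[0.201, 0.98, 0.0], [0.98, -0.201, -0.0], [-0.0, 0.001, -1.0]]
ft_force: [-8.6, -3.0, 21.9]
opening: 0.0003
finger_force: 11.5
```

Corner 4 is firm too. On to corner 1.

Request:
drive_tool(increments=[{"delta_pos":[0,0,1.5],"turn":0},{"delta_pos":[0,0,1.5],"turn":0},{"delta_pos":[-3.1,0.6,0],"turn":0},{"delta_pos":[-3.0,0.6,0],"turn":0},{"delta_pos":[-3.0,0.6,0],"turn":0}])

```text
clock: 3.48
eef_pos: [0.5374, 0.1111, 0.0643]
orientation: [[0.201, 0.98, 0.001], [0.98, -0.201, 0.0], [0.0, 0.001, -1.0]]
ft_force: [-0.6, 0.7, 0.2]
opening: 0.0001
finger_force: 0.0
```

Request:
drive_tool(increments=[{"delta_pos":[-3.0,0.6,0],"turn":0},{"delta_pos":[0,0.2,-1],"turn":0},{"delta_pos":[0,0,-1],"turn":0},{"delta_pos":[0,0,-0.2],"turn":0},{"delta_pos":[0,0,0],"turn":0}])

```text
clock: 3.9
eef_pos: [0.5087, 0.1191, 0.041]
orientation: [[0.2, 0.98, -0.0], [0.98, -0.2, -0.001], [-0.001, -0.0, -1.0]]
ft_force: [0.3, -0.0, 0.3]
opening: 0.0002
finger_force: 0.0
```

Request:
drive_tool(increments=[{"delta_pos":[0,0,-0.3],"turn":0},{"delta_pos":[0,0,-0.3],"turn":0},{"delta_pos":[0,0,-0.2],"turn":0},{"delta_pos":[0,0,0],"turn":0}])

```text
clock: 4.23
eef_pos: [0.5093, 0.1196, 0.036]
orientation: [[0.2, 0.98, 0.002], [0.98, -0.2, 0.0], [0.001, 0.002, -1.0]]
ft_force: [-7.9, -2.9, 33.4]
opening: 0.0003
finger_force: 16.9
```

Corner 1 is firm at 33 N. Corner 2 is left.

Request:
drive_tool(increments=[{"delta_pos":[0,0,1.5],"turn":0},{"delta_pos":[0,0,1.5],"turn":0},{"delta_pos":[-0.7,-3.4,0],"turn":0},{"delta_pos":[-0.7,-3.4,0],"turn":0},{"delta_pos":[-0.7,-3.4,0],"turn":0}])

```text
clock: 4.65
eef_pos: [0.4875, 0.0171, 0.064]
orientation: [[0.197, 0.98, 0.001], [0.98, -0.197, 0.0], [0.0, 0.001, -1.0]]
ft_force: [1.2, 0.1, 0.0]
opening: 0.0004
finger_force: 0.0
```

Request:
drive_tool(increments=[{"delta_pos":[-0.7,-3.4,0],"turn":0},{"delta_pos":[-0.7,-3.4,0],"turn":0},{"delta_pos":[0,0,-1],"turn":0},{"delta_pos":[0,0,-1],"turn":0},{"delta_pos":[0,0,0],"turn":0}])

```text
clock: 5.07
eef_pos: [0.4725, -0.05, 0.0422]
orientation: [[0.2, 0.98, -0.002], [0.98, -0.2, 0.0], [-0.0, -0.002, -1.0]]
ft_force: [-0.9, -0.0, -0.0]
opening: 0.0003
finger_force: 0.0
```

Request:
drive_tool(increments=[{"delta_pos":[0,0,-0.3],"turn":0},{"delta_pos":[0,0,-0.3],"turn":0},{"delta_pos":[0,0,-0.2],"turn":0},{"delta_pos":[0,0,0],"turn":0}])

```text
clock: 5.4
eef_pos: [0.4732, -0.0491, 0.0355]
orientation: [[0.197, 0.98, -0.0], [0.98, -0.197, 0.0], [0.0, -0.0, -1.0]]
ft_force: [1.0, 0.9, 1.0]
opening: 0.0002
finger_force: 0.6
```

Corner 2 gives only 1 N at z = 35.5 mm, so I'll press further to confirm the dip.

Request:
drive_tool(increments=[{"delta_pos":[0,0,-0.2],"turn":0},{"delta_pos":[0,0,-0.2],"turn":0},{"delta_pos":[0,0,-0.1],"turn":0},{"delta_pos":[0,0,0],"turn":0}])

```text
clock: 5.73
eef_pos: [0.4733, -0.0496, 0.031]
orientation: [[0.198, 0.98, 0.001], [0.98, -0.198, 0.0], [0.0, 0.0, -1.0]]
ft_force: [-0.1, 2.3, 6.9]
opening: 0.0004
finger_force: 3.4
```

Corner 2 dips: z = 31 mm at 7 N. I'll release it and go above tab 2, at about (0.4667, -0.118).

Request:
drive_tool(increments=[{"delta_pos":[0,0,0.6],"turn":0},{"delta_pos":[0,0,2],"turn":0},{"delta_pos":[0,0,2.4],"turn":0},{"delta_pos":[-0.1,-1,0],"turn":0},{"delta_pos":[-0.2,-2,0],"turn":0}])

```text
clock: 6.15
eef_pos: [0.4715, -0.0785, 0.0822]
orientation: [[0.195, 0.981, 0.003], [0.981, -0.195, 0.001], [0.001, 0.003, -1.0]]
ft_force: [-0.0, 0.1, -0.3]
opening: 0.0006
finger_force: 0.0
```

Request:
drive_tool(increments=[{"delta_pos":[-0.2,-2,0],"turn":0},{"delta_pos":[-0.2,-1.8,0],"turn":0},{"delta_pos":[0,0,0],"turn":0}])

```text
clock: 6.4
eef_pos: [0.4651, -0.1224, 0.0809]
orientation: [[0.203, 0.979, -0.0], [0.979, -0.203, -0.002], [-0.002, 0.0, -1.0]]
ft_force: [-0.8, -0.1, -0.8]
opening: 0.0005
finger_force: 0.0
```

Run:
```python
from h import *
a=save("side","pics/s1.png")["color"]; b=save("wrist","pics/w1.png")["color"]
cv2.imwrite("pics/b1.png",np.hstack([cv2.resize(a[170:350,220:420],(400,360)),cv2.resize(b,(400,360))])[:,:,::-1])
```

```text
(no output)
```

View pics/b1.png

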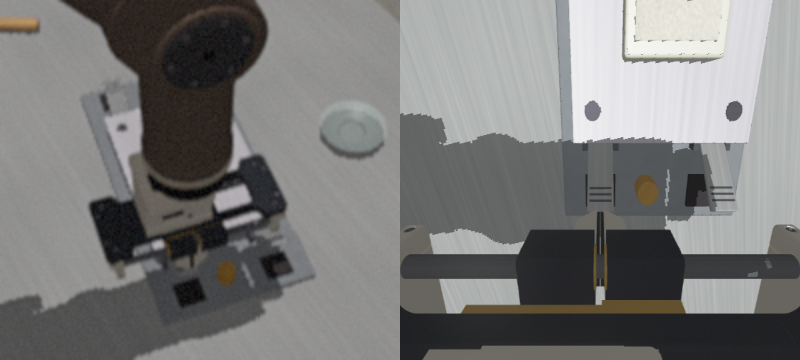

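The wrist view shows the closed fingers in line with tab 2 (column 600), with the weight at (647,190) well to the side. I'll descend now.

Request:
drive_tool(increments=[{"delta_pos":[0.1,0.2,-1.0],"turn":0},{"delta_pos":[0,0,-0.8],"turn":0},{"delta_pos":[0,0,-0.5],"turn":0},{"delta_pos":[0,0,-0.5],"turn":0},{"delta_pos":[0,0,-0.5],"turn":0}])

```text
clock: 6.92
eef_pos: [0.467, -0.117, 0.0473]
orientation: [[0.199, 0.98, 0.0], [0.98, -0.199, -0.001], [-0.001, 0.0, -1.0]]
ft_force: [-0.0, 0.9, 4.2]
opening: 0.0004
finger_force: 2.2
```

Request:
drive_tool(increments=[{"delta_pos":[0,0,-0.5],"turn":0},{"delta_pos":[0,0,-0.5],"turn":0},{"delta_pos":[0,0,-0.5],"turn":0}])

```text
clock: 7.17
eef_pos: [0.4674, -0.1159, 0.0323]
orientation: [[0.198, 0.98, 0.001], [0.98, -0.198, -0.0], [-0.0, 0.001, -1.0]]
ft_force: [-0.1, -1.4, 6.1]
opening: 0.0005
finger_force: 2.6
```

Request:
drive_tool(increments=[{"delta_pos":[0,-0.2,-0.5],"turn":0},{"delta_pos":[0,0,-0.4],"turn":0},{"delta_pos":[0,0,-0.4],"turn":0},{"delta_pos":[0,0,-0.1],"turn":0},{"delta_pos":[0,0,0],"turn":0}])

```text
clock: 7.58
eef_pos: [0.4668, -0.118, 0.0182]
orientation: [[0.199, 0.98, -0.001], [0.98, -0.199, -0.0], [-0.0, -0.001, -1.0]]
ft_force: [0.4, 0.5, -0.7]
opening: 0.0008
finger_force: 0.0
```

Request:
drive_tool(increments=[{"delta_pos":[0,0,-0.1],"turn":0},{"delta_pos":[0,0,0],"turn":0}])

```text
clock: 7.75
eef_pos: [0.4668, -0.1177, 0.0177]
orientation: [[0.198, 0.98, -0.0], [0.98, -0.198, 0.0], [0.0, -0.0, -1.0]]
ft_force: [-1.2, -1.2, 2.2]
opening: 0.0005
finger_force: 1.5
```

Nearly at the stop, so I'll press firmly against it.

Request:
drive_tool(increments=[{"delta_pos":[0,0,-0.15],"turn":0},{"delta_pos":[0,0,0],"turn":0},{"delta_pos":[0,0,0],"turn":0}])

```text
clock: 8.0
eef_pos: [0.467, -0.1178, 0.0171]
orientation: [[0.198, 0.98, 0.0], [0.98, -0.198, 0.0], [0.0, 0.0, -1.0]]
ft_force: [-4.7, -0.2, 20.1]
opening: 0.0002
finger_force: 9.4
```

The tab is at its hard stop with 20 N. Back to corner 2 for the proof press.

Request:
drive_tool(increments=[{"delta_pos":[0,0,1.5],"turn":0},{"delta_pos":[0,0,3.3],"turn":0},{"delta_pos":[0.2,2.2,0],"turn":0},{"delta_pos":[0.2,2.3,0],"turn":0},{"delta_pos":[0.2,2.3,0],"turn":0}])

```text
clock: 8.42
eef_pos: [0.4732, -0.049, 0.0647]
orientation: [[0.199, 0.98, 0.001], [0.98, -0.199, 0.0], [0.001, 0.001, -1.0]]
ft_force: [0.2, 0.2, -0.5]
opening: 0.0008
finger_force: 0.0
```

Request:
drive_tool(increments=[{"delta_pos":[0,0,-1.0],"turn":0},{"delta_pos":[0,0,-1.0],"turn":0},{"delta_pos":[0,0,-0.2],"turn":0},{"delta_pos":[0,0,0],"turn":0}])

```text
clock: 8.75
eef_pos: [0.4719, -0.0508, 0.0411]
orientation: [[0.2, 0.98, -0.003], [0.98, -0.2, -0.0], [-0.001, -0.002, -1.0]]
ft_force: [-1.4, 0.9, 0.3]
opening: 0.0008
finger_force: 0.0
```

Request:
drive_tool(increments=[{"delta_pos":[0,0,-0.3],"turn":0},{"delta_pos":[0,0,-0.3],"turn":0},{"delta_pos":[0,0,-0.2],"turn":0},{"delta_pos":[0,0,0],"turn":0}])

```text
clock: 9.08
eef_pos: [0.4731, -0.0508, 0.0346]
orientation: [[0.2, 0.98, 0.0], [0.98, -0.2, -0.0], [-0.0, 0.0, -1.0]]
ft_force: [-1.6, -0.8, 10.1]
opening: 0.0004
finger_force: 5.1
```

Request:
drive_tool(increments=[{"delta_pos":[0,0,-0.15],"turn":0},{"delta_pos":[0,0,0],"turn":0},{"delta_pos":[0,0,0],"turn":0},{"delta_pos":[0,0,0],"turn":0}])

```text
clock: 9.42
eef_pos: [0.4732, -0.0508, 0.0342]
orientation: [[0.2, 0.98, 0.001], [0.98, -0.2, -0.0], [0.0, 0.001, -1.0]]
ft_force: [-7.3, 0.2, 27.4]
opening: 0.0005
finger_force: 13.7
```

The corner holds at 34.2 mm under 27 N. I'll retreat and check.

Request:
drive_tool(increments=[{"delta_pos":[0,0,1.0],"turn":0},{"delta_pos":[0,0,3],"turn":0},{"delta_pos":[0,0,4],"turn":0},{"delta_pos":[0,0,4],"turn":0},{"delta_pos":[0,0,4],"turn":0}])

```text
clock: 9.83
eef_pos: [0.4724, -0.0504, 0.1947]
orientation: [[0.199, 0.98, -0.0], [0.98, -0.199, -0.0], [-0.0, -0.0, -1.0]]
ft_force: [0.7, 0.7, 0.4]
opening: 0.0003
finger_force: 0.0
```

Request:
drive_tool(increments=[{"delta_pos":[0,0,4],"turn":0},{"delta_pos":[-2,0,3],"turn":0},{"delta_pos":[-2,0,3],"turn":0},{"delta_pos":[0,0,0],"turn":0},{"delta_pos":[0,0,0],"turn":0}])

```text
clock: 10.25
eef_pos: [0.4333, -0.0503, 0.2946]
orientation: [[0.199, 0.98, 0.004], [0.98, -0.199, 0.0], [0.001, 0.004, -1.0]]
ft_force: [0.6, -0.2, -0.2]
opening: 0.0003
finger_force: 0.0
```

Run:
```python
from h import *
a=save("scene","pics/s2.png")["color"]; b=save("wrist","pics/w2.png")["color"]
cv2.imwrite("pics/b2.png",np.hstack([cv2.resize(a[170:330,230:440],(400,305)),cv2.resize(b,(400,305))])[:,:,::-1])
```

```text
(no output)
```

View pics/b2.png

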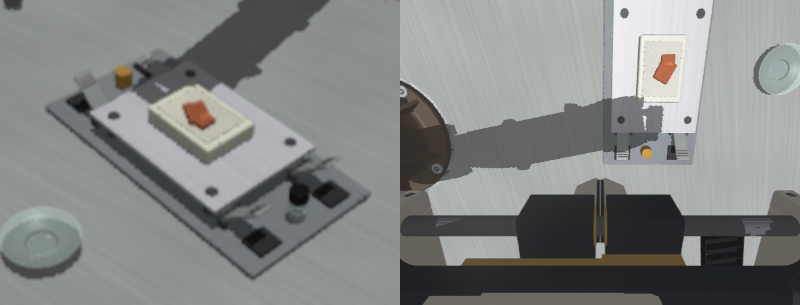

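The near-right tab lies flat at about (622,150) in the wrist half. The other three tabs are still up, and the plate, sherd, weight and vial look unmoved. I'm handing it in.

```bash
python3 -c "
from rig import bot
print(bot.job_done())"
```

```text
the job is handed in; nothing more can be done
None
```

Corner 2 (near right) was the one that dipped; its tab is now pushed flat with the other three still up, the corner held under a 27 N proof press, and the job is handed in with the arm clear of everything.

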